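# Put the lunch tower together

## Robot

A 6-joint arm with a two-finger parallel gripper is mounted at the origin on a cart in front of the work surface, level with it; the furniture and walls round the work are solid. World frame = base frame: x ahead of the robot, y to its left, z up, the work surface at z = 0. Lengths are in mm, angles in rad, forces in N, time in s.
With the tool pointing down it reaches from about 325 to 875 mm from the base axis. Payload 4.4 kg.
Tool frame: the origin (TCP) lies on the centre line of the jaws, within the pads' length; the fingertips stand ahead of it and the grasp point (between the pads) lies 6 mm ahead of it (ctrl.tcp_to_tips is the z of the fingertips in the tool frame, in mm); z points along the fingers, y is the line along which they close (so a half turn about z gives the same grasp; the last joint's range is limited). The gripper opens to 85 mm and grips with 20 to 120 N. Pads are 22 mm wide; open, the fingers measure 114 mm over their backs; the gripper's body (76 mm by 85 mm) begins 54 mm behind the grasp point. The pads swing forward as they close: fully open they stand 13 mm farther back than shut.
Start: joints at [-1.415, 0.207, 1.542, -0, 1.393, -0.15], TCP at [173.095, -548.33, 256.282] pointing down, gripper open.
Joint ranges: [-2.73, 2.73], [-0.86, 2.22], [0.23, 2.46], [-1.11, 4.25], [0.08, 2.63], [-2.82, 2.82]. Speed limits (rad/s): [2.79, 2.79, 3.14, 3.14, 3.14, 3.14].

## Interface

Orientations are given as a 3x3 rotation matrix whose columns are the frame's x, y, z axes.
In Python, from plant import ctrl, sensors, optics gives the robot as it stands. Calls block until the motion is done:
- ctrl.move_ptp(position, orientation): joint-space move of the TCP to a pose.
- ctrl.move_l(position, rot=None, vel=150, threshold=None): straight line of the TCP; rot=None keeps the orientation; vel is the mean speed in mm/s. With threshold (N) it stops when the force on the tool has changed by that much, and returns True; else False.
- ctrl.set_joints(angles): joint-space move.
- ctrl.gripper_to(opening, force=None): finger opening in mm; force is the grip in N (None keeps the last); returns when the fingers have stopped.
- ctrl.hold(seconds).
- ctrl.solve_ik(position, orientation): joint angles nearest the present ones, or None.
- sensors.read_state(): the state.
- optics.grab_frame(name): name is "side" or "top" or "wrist"; returns (picture, depth): 420x560x3 uint8, red, green, blue; 420x560 float32, mm along the optical axis (not along the pixel's ray), 0 where there is no reading.
- optics.camera_params(name): a dict with "mtx" (3x3 intrinsics, pixels), "R" (3x3) and "t" (3): a world point X has camera coordinates R X + t; the wrist camera has in their place "T_tool_cam" (4x4, takes a point from camera to tool coordinates, whose origin is the TCP and whose axes are the flange's). Camera axes: x right, y down, z forward; pixel columns grow to the right and rows downward; lengths in mm; the calibration is good to about 2 mm. A picture is of the moment at which its call begins: read the wrist's pose just before it. camera_params takes no time and is no camera call.
A pose or a line that the arm cannot do raises ctrl.MotionError and nothing moves.
- ctrl.finish_job(): hands the job in; it is judged then, once.
The state is a dict: "t": time; "q": joint angles; "qvel": joint speeds; "tau": joint torques, N m; "eef_pos": TCP position; "eef_rot": TCP orientation; "force": force on the tool from outside, world axes, zero at the start; "wrist_torque": the same for the moment, N m; "grip_width": finger opening in mm; "grasp_force": force on a finger pad.
Only numpy, scipy, OpenCV 4.12 (cv2) and the standard library are available. Lean on these libraries where they do the work, as an engineer would, in place of code of your own. Each camera call takes 0.05 s, during which the arm holds its last target. There are 200 camera calls.

## Task

Put the washed lunch tower back together on its round wooden base: first the deep blue tier, on it the middle-height yellow tier, on that the shallow red tier, and last the white lid with the wooden knob, each standing straight with its foot fully down in the one below. Build it up in that order, one piece at a time, and leave the other kitchen things (tin, candle, little bowl, peeler, spoon) where they are.

Things in the scene. Friction and masses are not known exactly. Their poses are not given: they have to be found in the camera images.
- deep_tier: deep tier: upright open round blue plastic tub, straight, 58 mm diameter, 64 mm high over all, 0.1 kg. Foot: plug 46 mm across, 5 mm high, chamfered, under a 58 mm shoulder that rests on the rim below. Mouth 51 mm inside, wall 3.5 mm. Origin: centre of the foot's underside, z up (rim at z = 64 mm). Yaw does not matter; grip outside across the 58 mm near the top.
- middle_tier: middle tier: upright open round yellow plastic tub, straight, 58 mm diameter, 52 mm high over all, 0.1 kg. Foot: plug 46 mm across, 5 mm high, chamfered, under a 58 mm shoulder that rests on the rim below. Mouth 51 mm inside, wall 3.5 mm. Origin: centre of the foot's underside, z up (rim at z = 52 mm). Yaw does not matter; grip outside across the 58 mm near the top.
- shallow_tier: shallow tier: upright open round red plastic tub, straight, 58 mm diameter, 40 mm high over all, 0.1 kg. Foot: plug 46 mm across, 5 mm high, chamfered, under a 58 mm shoulder that rests on the rim below. Mouth 51 mm inside, wall 3.5 mm. Origin: centre of the foot's underside, z up (rim at z = 40 mm). Yaw does not matter; grip outside across the 58 mm near the top.
- tower_lid: lid: white plastic disc, 58 mm diameter, with a wooden knob on its centre, 36 mm high over all, 0.07 kg. Foot: plug 46 mm across, 5 mm high, chamfered, under a 58 mm shoulder that rests on the rim below. Disc from z = 5 to 12 mm, knob (upright cylinder, 22 mm diameter) from z = 12 to 36 mm. Origin: centre of the foot's underside, z up. Grip it by the knob.
- tower_base: the base: light wooden round disc of 90 mm diameter, 14 mm high, fixed to the worktop, with a round recess of 53 mm diameter and 7 mm depth in its top. Origin: centre of its underside, on the worktop (z = 0), z up. A tier seated in it has its origin 9 mm above this origin.
- tin: bystander: closed green tin, 75 mm diameter, 58 mm high; origin under its centre
- candle: bystander: amber glass candle jar with dark label, 70 mm diameter, 76 mm high; origin under its centre
- salt_bowl: bystander: little white marble bowl, 76 mm diameter, 38 mm high; origin under its centre
- peeler: bystander: black peeler lying flat, 170 x 25 x 18 mm, long along its x axis; origin under its centre
- spoon: bystander: metal spoon lying flat, 199 x 40 x 18 mm, long along its x axis; origin under its centre

How it is judged:
By the outcome, as a careful person would: the job done as asked, in the order asked, and still so for the second after the job is handed in, with the robot touching nothing.
It also fails if it takes over 125 s, if anything falls off the work surface, if the arm or the gripper's body presses on something with over 40 N, if the wrist force passes 120 N, or if a joint passes its speed limit or range.

## Working session

There is one attempt and no reset: what is moved stays moved. The work goes in short steps, each a Python script; the robot and the scene stay as the last script left them, time stands still between calls to the robot, and variables do not carry over. Pictures are saved under pics/ and viewed, at most 14 in all, crops included, and the job is handed in when it is done.

```bash
ls; mkdir -p pics
python3 - <<'E'
from plant import ctrl,sensors,optics
import cv2,numpy as np
for n in("top","side"):
    p,d=optics.grab_frame(n); cv2.imwrite(f"pics/{n}0.png",p[...,::-1]); np.save(f"{n}0.npy",d)
    c=optics.camera_params(n); print(n,c["mtx"].round(1).tolist(),(-c["R"].T@c["t"]).round(0),c["R"].round(2).tolist(),(d>0).mean())
print(ctrl.tcp_to_tips,optics.camera_params("wrist")); s=sensors.read_state();print(s["t"],s["eef_rot"],s["force"])
E
```

```text
pics
top [[420.2, 0.0, 287.1], [0.0, 420.2, 218.6], [0.0, 0.0, 1.0]] [ 378.   57. 1087.] [[0.02, -1.0, 0.01], [-1.0, -0.02, -0.05], [0.05, -0.01, -1.0]] 0.9957950680272109
side [[449.1, 0.0, 289.8], [0.0, 449.1, 221.8], [0.0, 0.0, 1.0]] [ -72. 1175.  838.] [[-0.91, -0.41, -0.0], [-0.22, 0.49, -0.84], [0.34, -0.77, -0.54]] 0.99578231292517
25.0 {'mtx': array([[309.73453728,   0.        , 284.0160674 ],
       [  0.        , 309.73453728, 204.85345606],
       [  0.        ,   0.        ,   1.        ]]), 'T_tool_cam': array([[-8.58563281e-04, -9.53618995e-01, -3.01015076e-01,
         7.63203861e+01],
       [ 9.99999620e-01, -7.73365035e-04, -4.02197022e-04,
        -1.42476034e+00],
       [ 1.50748185e-04, -3.01015307e-01,  9.53619296e-01,
        -1.16514916e+02],
       [ 0.00000000e+00,  0.00000000e+00,  0.00000000e+00,
         1.00000000e+00]])}
0.1 [[ 9.53607418e-01  3.01052790e-01 -3.30681775e-04]
 [ 3.01052827e-01 -9.53605307e-01  2.02814285e-03]
 [ 2.95238166e-04 -2.03360475e-03 -9.99997889e-01]] [ 0.45531859 -0.41553059 -0.58496299]
```

View pics/top0.png

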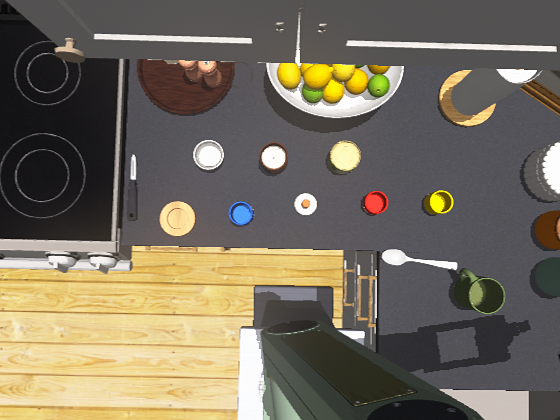

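View pics/side0.png

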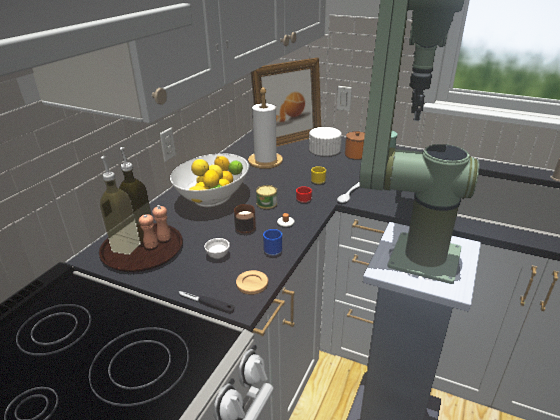

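The top view shows the base at (177,218), then blue (241,214), lid (305,204), red (375,203) and yellow (439,202) in a row. Behind them are the bowl, candle and tin. The side view shows the same things, with the base at (252,281), blue (273,242), lid (286,220), red (304,195) and yellow (319,175). Next I'll get coarse positions from both cameras.

```bash
cat > h.py <<'E'
import numpy as np,cv2
from plant import ctrl,sensors,optics
def cloud(d,mtx):
    v,u=np.mgrid[:420,:560]; return np.dstack([(u-mtx[0,2])/mtx[0,0]*d,(v-mtx[1,2])/mtx[1,1]*d,d])
def world(n,d):
    c=optics.camera_params(n); return (cloud(d,c["mtx"])-c["t"])@c["R"]
def tri(pts):  # [(cam,u,v)] -> point, residual
    A=[];b=[]
    for n,u,v in pts:
        c=optics.camera_params(n);P=c["mtx"]@np.c_[c["R"],c["t"]]
        for k,w in((0,u),(1,v)):
            r=P[k]-w*P[2]; r=r/np.linalg.norm(r[:3]); A.append(r[:3]); b.append(-r[3])
    x,*_=np.linalg.lstsq(np.array(A),np.array(b),rcond=None); return x,np.abs(np.array(A)@x-b).max()
def circ(p): # xy circle fit
    A=np.c_[2*p,np.ones(len(p))]; s=np.linalg.lstsq(A,(p**2).sum(1),rcond=None)[0]
    return s[:2],np.sqrt(s[2]+s[:2]@s[:2])
E
python3 - <<'E'
from h import *
T=world("top",np.load("top0.npy"));S=world("side",np.load("side0.npy"))
T=T.reshape(-1,3);S=S.reshape(-1,3)
W=world("top",np.load("top0.npy"))
for n,(u,v),(us,vs) in [("base",(177,218),(252,281)),("deep",(241,214),(273,237)),("lid",(305,204),(286,215)),("red",(375,203),(304,190)),("yel",(439,202),(319,170)),("bowl",(208,155),(217,243)),("candle",(274,158),(245,212)),("tin",(345,156),(266,190))]:
    c=W[v,u]
    o=[n,c.round(0),tri([("top",u,v),("side",us,vs)])[0].round(0)]
    for Q in(T,S):
        k=Q[(np.hypot(*(Q[:,:2]-c[:2]).T)<52)&(Q[:,2]>5)]
        zt=np.percentile(k[:,2],95); r=k[k[:,2]>zt-6]
        o+=[len(r),round(zt,1),((r.min(0)+r.max(0))/2).round(0)[:2],np.ptp(r,axis=0)[:2].round(0)]
    print(*o)
# cabinet overhead
k=T[(T[:,2]>150)&(T[:,0]>450)];print("cab x min",np.percentile(k[:,0],1),"z",np.percentile(k[:,2],[1,50]))
k=S[(S[:,2]>250)&(S[:,0]>350)&(abs(S[:,1])<500)];print(np.percentile(k,[1,50,99],axis=0).round(0))
E
```

```text
base [428. 329.   6.] [426. 327.  10.] 611 16.4 [427. 325.] [87. 89.] 378 16.6 [426. 328.] [88. 90.]
deep [442. 165.   7.] [439. 160.  52.] 105 65.2 [442. 160.] [57. 57.] 87 64.2 [440. 162.] [56. 58.]
lid [469.   2.  32.] [468.   2.  34.] 59 36.6 [471.  -0.] [21. 20.] 24 36.7 [471.   1.] [24. 22.]
red [ 478. -181.    4.] [ 475. -173.   41.] 100 40.4 [ 478. -176.] [56. 56.] 64 40.0 [ 478. -173.] [55. 64.]
yel [ 485. -346.    8.] [ 479. -331.   51.] 115 52.5 [ 482. -335.] [57. 57.] 47 52.4 [ 481. -333.] [56. 64.]
bowl [589. 251.  22.] [586. 248.  43.] 159 37.4 [588. 247.] [74. 74.] 107 38.2 [588. 250.] [76. 79.]
candle [580.  82.  50.] [579.  82.  63.] 132 75.7 [582.  83.] [66. 66.] 85 75.4 [581.  84.] [67. 69.]
tin [589. -94.  56.] [590. -93.  55.] 621 58.3 [590. -95.] [74. 72.] 180 58.3 [591. -91.] [77. 80.]
cab x min 626.2331597028407 z [183.79433576 546.57710244]
[[ 484. -438.  254.]
 [ 698.  336.  519.]
 [ 995.  494.  726.]]
```

```bash
cat >> h.py <<'E'
R0=np.array([[1.,0,0],[0,-1,0],[0,0,-1]])
def look(xy,ztop,name=None,view=True,rad=52,tol=4):
    """stand 120 mm above rim at xy, return fitted centre, radius, z of the top face"""
    if view: ctrl.move_ptp([xy[0],xy[1],ztop+120],R0); ctrl.hold(.15)
    s=sensors.read_state(); p,d=optics.grab_frame("wrist"); c=optics.camera_params("wrist")
    if name: cv2.imwrite(f"pics/{name}.png",p[...,::-1])
    C=cloud(d,c["mtx"]); M=c["T_tool_cam"]; W=(C@M[:3,:3].T+M[:3,3])@np.array(s["eef_rot"]).T+s["eef_pos"]
    m=(d>0)&(np.hypot(W[...,0]-xy[0],W[...,1]-xy[1])<rad)&(abs(W[...,2]-ztop)<tol)
    q=W[m]; cc,r=circ(q[:,:2]); z=np.median(q[:,2])
    mn=(q[:,:2].min(0)+q[:,:2].max(0))/2
    # tilt: plane fit
    pl=np.linalg.lstsq(np.c_[q[:,:2]-cc,np.ones(len(q))],q[:,2],rcond=None)[0]
    print(name,"circ",cc.round(1),"r",round(r,1),"bbox mid",mn.round(1),np.ptp(q[:,:2],axis=0).round(0),"cent",q[:,:2].mean(0).round(1),"z",round(z,1),"tilt",pl[:2].round(3),"n",len(q),"t",round(s["t"],1))
    return cc,r,z
E
python3 - <<'E'
from h import *
for n,xy,z in [("yel",(482,-334),52),("red",(478,-175),40),("lid",(471,0),36),("deep",(441,161),64),("base",(427,326),14)]:
    look(np.array(xy,float),z,n+"1",rad=25 if n=="lid" else 52)
ims=[cv2.imread(f"pics/{n}1.png") for n in("yel","lid","deep","base")]
cv2.imwrite("pics/m1.png",cv2.resize(np.vstack([np.hstack(ims[:2]),np.hstack(ims[2:])]),(800,600)))
E
```

```text
yel1 circ [ 481.1 -336. ] r 26.9 bbox mid [ 480.8 -335.7] [58. 57.] cent [ 481.6 -335.7] z 50.6 tilt [ 0.002 -0.002] n 929 t 1.7
red1 circ [ 477.5 -176.9] r 26.9 bbox mid [ 477.2 -176.8] [58. 57.] cent [ 478.1 -176.9] z 38.6 tilt [0.003 0.001] n 939 t 2.6
lid1 circ [ 4.71e+02 -3.00e-01] r 7.4 bbox mid [470.9  -0. ] [21. 20.] cent [ 4.712e+02 -3.000e-01] z 34.6 tilt [-0.032 -0.003] n 509 t 3.5
deep1 circ [440.6 160.9] r 26.9 bbox mid [440.5 160.7] [57. 57.] cent [441.1 160.7] z 62.6 tilt [0.002 0.003] n 935 t 4.4
base1 circ [426.2 326.5] r 36.4 bbox mid [425.5 326.6] [90. 89.] cent [428.1 326.6] z 12.8 tilt [-0.001 -0.   ] n 5942 t 5.3
```

View pics/m1.png

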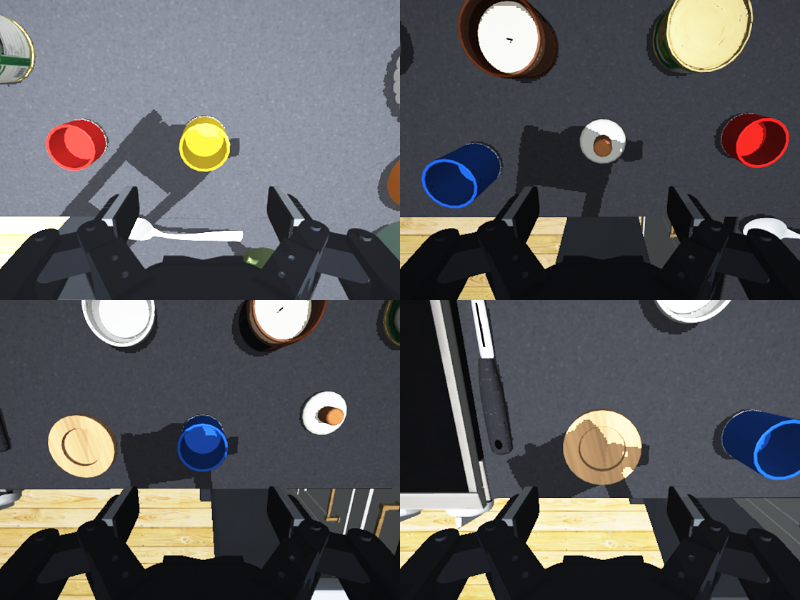

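The mosaic shows yellow (204,143), lid knob (602,145), blue (203,443) and base (602,448) each standing clear and centred under the gripper. The wrist camera reads about 1.4 mm low; the fixed cameras agree with the listed heights. Next I'll refine the base recess, then move the deep tier.

```bash
cat >> h.py <<'E'
def st(): 
    s=sensors.read_state(); return np.array(s["eef_pos"]).round(1),np.array(s["force"]).round(1),round(s["grip_width"],1),round(s["grasp_force"],1),round(s["t"],1)
def pick(xy,zt,width=85,force=40):
    """zt: TCP height of the grasp"""
    ctrl.gripper_to(width); ctrl.move_ptp([*xy,zt+75],R0); ctrl.move_l([*xy,zt],R0,vel=100)
    ctrl.gripper_to(0,force); print("grip",*st())
def carry(xy,zsafe):
    p=sensors.read_state()["eef_pos"]; ctrl.move_l([p[0],p[1],zsafe],R0,vel=150)
    ctrl.move_l([*xy,zsafe],R0,vel=150)
def lower(xy,zt):
    ctrl.move_l([*xy,zt+12],R0,vel=100); ctrl.hold(.2)
    hit=ctrl.move_l([*xy,zt-2],R0,vel=15,threshold=6); print("lower hit",hit,"target",zt,*st()); return hit
def release(width,up):
    ctrl.gripper_to(width); ctrl.hold(.2); print("released",*st())
    p=sensors.read_state()["eef_pos"]; ctrl.move_l([p[0],p[1],p[2]+up],R0,vel=120)
E
python3 - <<'E'
from h import *
s=sensors.read_state(); p,d=optics.grab_frame("wrist"); c=optics.camera_params("wrist")
C=cloud(d,c["mtx"]); M=c["T_tool_cam"]; W=(C@M[:3,:3].T+M[:3,3])@np.array(s["eef_rot"]).T+s["eef_pos"]
q=W[(d>0)&(np.hypot(W[...,0]-426,W[...,1]-326.5)<52)&(abs(W[...,2]-13)<2.5)][:,:2]
c0=np.array([426.,326.5])
for _ in range(4):   # outer and inner edge per direction
    v=q-c0; a=np.floor((np.arctan2(v[:,1],v[:,0])+np.pi)/(2*np.pi)*48).astype(int)%48; r=np.hypot(*v.T)
    o=np.array([q[a==k][r[a==k].argmax()] for k in range(48)]); i=np.array([q[a==k][r[a==k].argmin()] for k in range(48)])
    c0=circ(o)[0]
print("outer",circ(o),"inner",circ(i))
E
```

```text
outer (array([425.64027204, 326.45461944]), np.float64(44.566504980760165)) inner (array([425.68504488, 326.52644442]), np.float64(26.401474649214105))
```

Run:
```python
from h import *
B=[425.7,326.5]
pick([440.5,160.8],58); 
carry(B,150); print(st())
hit=lower(B,67)
p=st()[0]
if p[2]<68.5: 
    release(85,70); look(np.array(B),73,"deep2",view=True)
```

```text
grip [441.4 160.9  59.1] [-1.3 -0.1  6.5] 57.4 42.9 7.6
(array([425.7, 325.8, 149.8]), array([ 0.4,  0.1, -1.3]), 57.1, 42.8, 9.6)
lower hit True target 67 [425.5 326.4  68.2] [-1.2  0.3  4.2] 57.1 43.2 11.4
released [424.5 325.8  67.1] [-0.5 -0.9  0.2] 85.3 0.0 12.0
deep2 circ [424.9 327. ] r 26.9 bbox mid [424.9 327.2] [57. 57.] cent [425.1 327. ] z 71.6 tilt [0.003 0.001] n 958 t 13.2
```

Deep tier is seated: the rim reads 71.6, which is 73 less the camera's 1.4 mm bias, with no tilt. Middle tier next.

```bash
cat >> h.py <<'E'
def transfer(obj,zgrip,tgt,zplace,zsafe,width=85,open_w=85,tol=1.5):
    pick(obj,zgrip,width); ctrl.hold(.2); dx=st()[0][0]-obj[0]
    B=[tgt[0]+dx,tgt[1]]; carry(B,zsafe); lower(B,zplace)
    ok=st()[0][2]<zplace+tol
    print("dx",dx,"ok",ok)
    if ok: release(open_w,70)
    return ok
E
python3 - <<'E'
from h import *
if transfer([480.9,-335.8],46,[424.9,326.8],114,190): look(np.array([424.9,327]),120,"mid2")
E
```

```text
grip [ 481.7 -336.5   47.4] [-0.7 -0.4  5.7] 57.9 43.3 17.1
lower hit True target 114 [425.5 326.7 115.4] [-0.3  0.2  4.5] 58.0 43.4 24.7
dx 0.8000000000000114 ok True
released [424.6 326.2 114.2] [-0.8 -0.4  0.1] 85.0 0.0 25.3
mid2 circ [425.  327.6] r 26.9 bbox mid [424.9 327.7] [57. 57.] cent [425.3 327.8] z 118.6 tilt [ 0.003 -0.002] n 967 t 26.5
```

Middle tier is seated: the rim reads 118.6, as expected, and level. Shallow tier next.

Run:
```python
from h import *
ctrl.move_l([425,327,235],R0)
if transfer([477.3,-176.8],35,[424.9,327.2],150,205): look(np.array([424.9,327.3]),155,"red2")
```

```text
grip [ 478.1 -177.3   36.2] [-0.8 -0.2  5.7] 57.0 42.9 30.2
lower hit True target 150 [425.7 327.1 151.2] [-0.9  0.8  5.3] 56.7 43.2 36.7
dx 0.8999999999999773 ok True
released [424.8 326.6 150. ] [ 0.3 -1.1  0.1] 84.9 0.0 37.3
red2 circ [425.1 328. ] r 26.9 bbox mid [424.8 328.1] [57. 57.] cent [425.5 328. ] z 153.5 tilt [ 0.004 -0.   ] n 961 t 38.5
```

Shallow tier is seated: the rim reads 153.5 against 153.6 expected. Lid next.

Run:
```python
from h import *
ctrl.move_l([425,327,275],R0)
if transfer([471.0,-0.2],41,[425,327.5],191,235,width=60,open_w=55):
    look(np.array([425,327.5]),186,"lid2",rad=25)
    look(np.array([425,327.5]),162,"lid2b",view=False,rad=40)
    p=sensors.read_state()["eef_pos"]; ctrl.move_l([p[0],p[1]-200,p[2]],R0)
    ims=[]
    for n,(u,v) in(("top",(180,215)),("side",(245,240))):
        a,_=optics.grab_frame(n); ims.append(cv2.resize(a[v-75:v+75,u-50:u+50,::-1],(400,600),interpolation=cv2.INTER_CUBIC))
    cv2.imwrite("pics/fin.png",np.hstack(ims))
    a,_=optics.grab_frame("top"); cv2.imwrite("pics/topf.png",a[...,::-1])
```

```text
grip [ 4.717e+02 -3.000e-01  4.180e+01] [-1.3  0.6  5.1] 20.2 39.3 41.9
lower hit True target 191 [425.5 327.4 191.8] [-0.3  0.1  4.8] 20.3 39.6 47.3
dx 0.6000000000000227 ok True
released [424.8 327.1 190.6] [ 0.1 -0.4  0.4] 54.8 0.0 48.0
lid2 circ [424.8 328.3] r 7.5 bbox mid [424.7 328.1] [21. 21.] cent [425.1 328.3] z 184.6 tilt [-0.025 -0.006] n 527 t 49.1
lid2b circ [424.2 328.3] r 21.8 bbox mid [424.7 328.1] [56. 57.] cent [427.2 328.3] z 160.6 tilt [-0.001  0.   ] n 2499 t 49.2
```

```bash
ls pics/fin.png pics/topf.png
```

```text
pics/fin.png
pics/topf.png
```

View pics/fin.png

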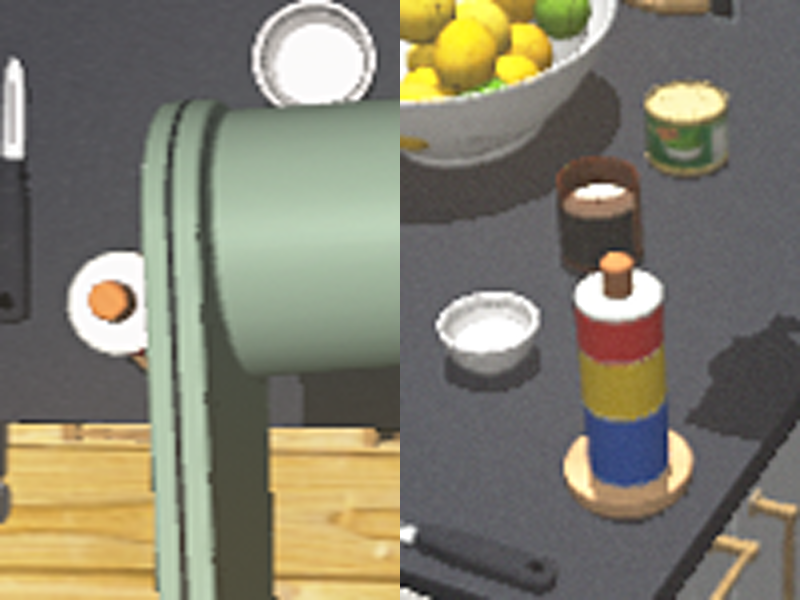

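View pics/topf.png

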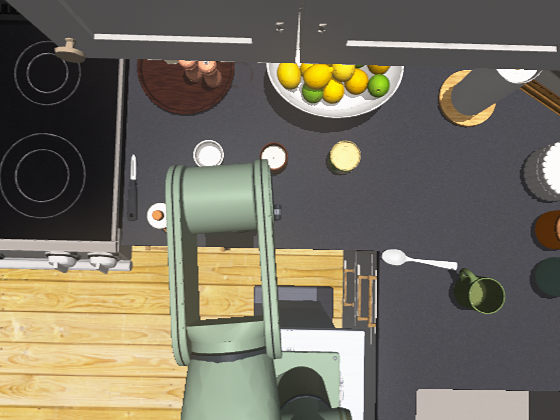

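The side crop shows the whole tower standing straight on its base, from (628,470) up to the knob at (616,265), with no gaps between pieces. The lid top reads 160.6, which is 162 less the bias, and it is level. In the top view the bystanders are where they were, and the arm is clear of the tower.

```bash
python3 -c "
from plant import ctrl
print(ctrl.finish_job())"
```

```text
the job is handed in; nothing more can be done
None
```

The lunch tower is back together on its base in the order asked (blue, yellow, red, lid); all four pieces measured level and fully seated, nothing else was moved, and I handed the job in at about 51 s, though the hand-in returned no verdict.

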